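Loosen a settled resin bottle and start it on the shaker

TASK

The bed in the narrow-necked, medium-height capped bottle (the stout one with shoulders, not the slim tall one and not the squat jar) has settled. Pick the bottle up, turn it upside down in the air and hold it so for about a second, then set it gently upright inside the low metal collar on the shaker, let go, and only then push the shaker's toggle lever all the way over, away from the robot. Leave the jar, the slim bottle and the beaker standing where they are.

Things in the scene. Friction and masses are not known exactly. Their poses are not given: they have to be found in the camera images.
- bottle: the bottle to handle: closed amber bottle, white cap, 150 mm high, 0.25 to 0.5 kg. Origin: centre of its underside; z axis runs up through the cap. Body 58 mm in diameter up to 98 mm high, cone shoulder, neck 32 mm at 110 to 122 mm, cap 40 mm in diameter from 122 to 150 mm. Stands upright on the bench in one of three places, beside the slim bottle and the beaker.
- collar: low plain aluminium ring fixed on the shaker's platform, inner diameter 82 mm, outer 94 mm, 12 mm high. Origin: centre of its underside, on the platform, 70 mm above the bench: the bottle's underside belongs here.
- shaker: bench shaker: white box 230 mm (x) by 360 mm (y), fixed to the bench. Origin: centre of its underside. Black rubber platform, 70 mm above the bench, over all but the +y end (58 mm high), which bears the lever, 135 mm from the origin along the shaker's +y. Collar and jar stand side by side on the platform, either way round, 135 mm apart.
- switch (a joint): angle of the shaker's black toggle lever: 0 leaning 0.5 rad towards the robot (shaker's -x), 1.0 leaning 0.5 rad away (shaker's +x), 0.5 upright. It stays where it is left.
- switch_tip (a point): centre of the 26 mm ball on the lever's free end, 75 mm from its pivot, which lies 80 mm above the bench; it swings in the shaker's x-z plane
- jar: squat closed amber jar 76 mm in diameter, 95 mm high, standing on the shaker's platform beside the collar: leave it. Origin: centre of its underside.
- slim: slim tall closed amber bottle, 44 mm in diameter, 170 mm high, on the bench: leave it. Origin: centre of its underside.
- beaker: open glass beaker 70 mm in diameter, 95 mm high, on the bench: leave it. Origin: centre of its underside.
Not all that is in view belongs to the job. Leave any turquoise look-alike of the beaker alone.

How it is judged:
On the way, in this order (a step that is already met when the one before it is completed fails the run):
1. the bottle is held upside down in the air by the gripper (axis at least 130 degrees from upright) for half a second (angle between bottle's own z axis and vertical above 2.27 rad and height (world z) of bottle above 0.19 m and contact force between bottle and the fingers above 1 N), for 0.5 s.
2. the bottle stands upright inside the collar, on the platform, let go, the lever not yet over (horizontal distance between bottle and collar below 0.016 m and distance between bottle and collar below 0.018 m and angle between bottle's own z axis and vertical below 0.08 rad and linear speed of bottle below 0.03 m/s and contact force between bottle and the fingers below 0.2 N and value of joint switch below 0.5 rad), for 0.2 s.
3. the lever is pushed over (value of joint switch above 0.85 rad), for 0.1 s.
At the end, for the whole second after the job is handed in: the bottle stands upright (within 0.08 rad) and at rest inside the collar on the platform, let go; the lever is over to at least 0.85; jar, slim bottle and beaker stand upright within 30 mm of where they were (horizontal distance between bottle and collar below 0.016 m and distance between bottle and collar below 0.018 m and angle between bottle's own z axis and vertical below 0.08 rad and linear speed of bottle below 0.03 m/s and value of joint switch above 0.85 rad and angle between each of jar, slim, beaker's own z axis and vertical below 0.1 rad); the robot touches nothing.
It fails at once if the jar, slim bottle or beaker is moved more than 30 mm (distance of any of jar, slim, beaker from where it was at the start of the episode above 0.03 m).
It fails at once if the bottle is banged down on the shaker or collar (over 80 N) (contact force between bottle and shaker above 80 N or contact force between bottle and collar above 80 N).
It fails at once if the bottle falls freely: let go 20 mm or more above its support, thrown or knocked over (linear speed of bottle above 0.58 m/s and contact force between bottle and the fingers below 0.2 N).
It also fails if it takes over 64 s, if anything falls off the work surface, if the arm or the gripper's body presses on something with over 40 N, if the wrist force passes 120 N, or if a joint passes its speed limit or range.

ROBOT

A 6-joint arm with a two-finger parallel gripper is mounted at the origin on the work surface. World frame = base frame: x ahead of the robot, y to its left, z up, the work surface at z = 0. Lengths are in m, angles in rad, forces in N, time in s.
With the tool pointing down it reaches from about 0.325 to 0.925 m from the base axis. Payload 3.1 kg.
Tool frame: the origin (TCP) lies where the fingers leave the gripper's body, on its centre line; the fingertips stand 73 mm ahead of it and the grasp point (between the pads) lies 54 mm ahead of it; z points along the fingers, y is the line along which they close (so a half turn about z gives the same grasp; the last joint's range is limited). The gripper opens to 85 mm and grips with 20 to 120 N. Pads are 22 mm wide; open, the fingers measure 114 mm over their backs; the gripper's body (76 mm by 85 mm) begins 54 mm behind the grasp point. The pads swing forward as they close: fully open they stand 13 mm farther back than shut.
Start: joints at [-1.306, 0.217, 1.613, -0, 1.311, -0.112], TCP at [0.23, -0.581, 0.304] pointing down, gripper open.
Joint ranges: [-2.75, 2.75], [-0.78, 2.1], [0.31, 2.55], [-1.13, 4.27], [0.13, 2.63], [-2.58, 2.58]. Speed limits (rad/s): [2.79, 2.79, 3.14, 3.14, 3.14, 3.14].

INTERFACE

Orientations are given as a 3x3 rotation matrix whose columns are the frame's x, y, z axes.
In Python, from workcell import r gives the robot as it stands.
- The arm moves only by the shell command python3 -m jog 'ROWS' [OPENING] [FORCE]. ROWS is JSON, a list of rows, each a list of 4 numbers: the shift along the tool's x, y, z scaled (see below), then the turn about the tool's z scaled (see below). In form: [[tx, ty, tz, twist], ...]. A call has 1 to 5 rows; each row is the pose to reach, as a shift and turn from the pose commanded when the call began, along the tool's axes at that moment, turning the shorter way round; what a row does not reach only later rows make up. The controller multiplies each number of a shift by 200 mm and each number of a turn by pi rad. A row lasts 1/8 s, in which the tool goes at most 62.5 mm and 10.7 degrees, less where a joint would pass 70% of its speed; a pose out of reach is approached as far as the arm can. A call with a number of a shift or a turn outside -1 to 1 is refused whole. A call with a gripper value outside its range is refused whole. OPENING is the opening, from -1 (shut) to 1 (fully open), set as the call begins (- or left out, the last holds). The fingers move at their own pace and stop on an object; FORCE is the grip in N (left out, the last holds). Time passes only in rows, so rows that repeat a pose let the fingers close. It gives the time, the measured TCP pose, the force, the opening and the grip force at its end, in the units of the state.
- r.observe(): the state, without advancing time (a new reading comes with each control period).
- r.grab_frame(name): name is "side" or "top"; returns a dict with "frame" (384x512x3 uint8, red, green, blue), "K" (3x3 intrinsics, pixels), "k1" (the pictures are not rectified: a ray, as slopes to the right and down, at radius r is drawn at 1 + k1 r^2 times it, then the intrinsics apply), "T" (4x4, takes a point from camera to world coordinates). Camera axes: x right, y down, z forward; pixel columns grow to the right and rows downward; lengths in m; the calibration is good to about 2 mm. A picture is of the moment at which its call begins. There is no depth.
- r.job_done(): hands the job in; it is judged then, once.
The state is a dict: "time": time; "q": joint angles; "qd": joint speeds; "tau": joint torques, N m; "tcp_pos": TCP position; "tool_rot": TCP orientation; "contact_force": force on the tool from outside, world axes, zero at the start; "ft_torque": the same for the moment, N m; "finger_gap": finger opening in m; "grip_force": force on a finger pad.
Only numpy, scipy, OpenCV 4.12 (cv2) and the standard library are available. Lean on these libraries where they do the work, as an engineer would, in place of code of your own. Each camera call takes 0.05 s, during which the arm holds its last target. There are 200 camera calls.

## Working session

There is one attempt and no reset: what is moved stays moved. The work goes in short steps, Python scripts to look and compute and a shell command to move; the robot and the scene stay as the last step left them, time stands still between calls to the robot, and variables do not carry over. Pictures are saved under pics/ and viewed, at most 10 in all, crops included, and the job is handed in when it is done.

```bash
ls; mkdir -p pics; python3 - <<'E'
from workcell import r
import cv2,numpy as np
for n in("side","top"):
    d=r.grab_frame(n);cv2.imwrite(f"pics/{n}0.png",cv2.resize(d["frame"][:,:,::-1],(800,600),interpolation=cv2.INTER_CUBIC))
    print(n,d["K"].round(1).tolist(),d["k1"],d["T"].round(3).tolist())
o=r.observe();print(o["time"],o["tcp_pos"],np.round(o["tool_rot"],3).tolist())
E
```

```text
pics
side [[381.9, 0.0, 254.6], [0.0, 381.9, 188.1], [0.0, 0.0, 1.0]] 0.03300195330444935 [[-0.824, -0.37, 0.429, 0.078], [-0.566, 0.559, -0.606, 0.698], [-0.016, -0.742, -0.67, 0.858], [0.0, 0.0, 0.0, 1.0]]
top [[370.9, 0.0, 256.7], [0.0, 370.9, 192.0], [0.0, 0.0, 1.0]] -0.09840430050546316 [[0.028, -0.989, 0.148, 0.425], [-1.0, -0.029, -0.004, 0.037], [0.009, -0.148, -0.989, 0.987], [0.0, 0.0, 0.0, 1.0]]
0.1 [ 0.22982378 -0.58057736  0.30266374] [[0.93, 0.368, -0.001], [0.368, -0.93, 0.002], [0.0, -0.002, -1.0]]
```

View pics/side0.png

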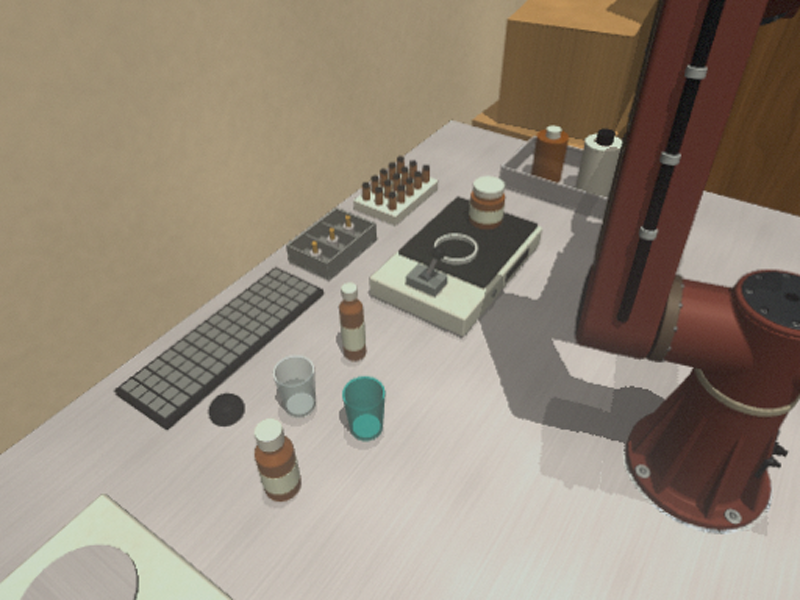

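View pics/top0.png

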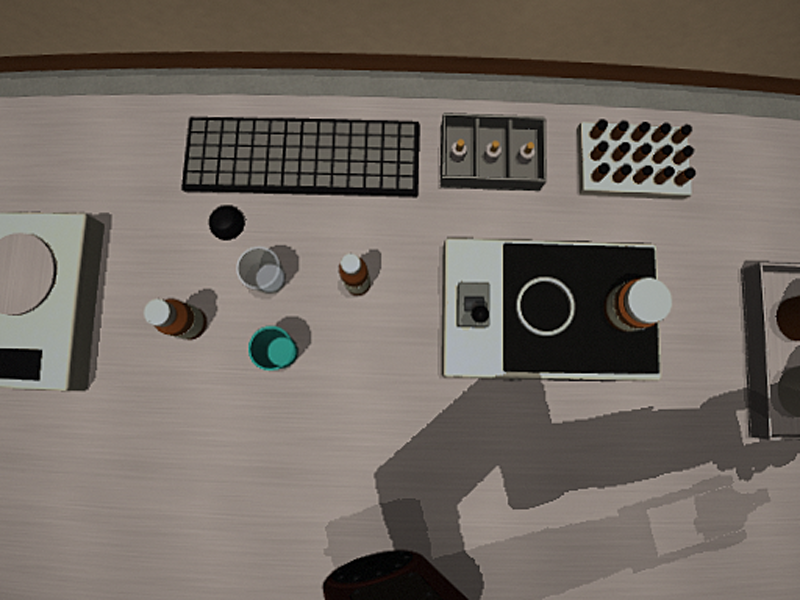

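Candidates for the bottle:
- Top (175,318) / side (277,465): stout amber bottle with shoulders and a white cap. This fits.
- Top (352,272) / side (352,325): slimmer, which makes it the slim bottle.
- Top (640,303): squat jar on the platform.

The tray bottles are off the job, and the turquoise beaker at top (272,347) is the look-alike. I'll confirm with a crop.

```bash
cat > h.py <<'E'
import numpy as np,cv2
from workcell import r
def ray(d,u,v):  # u,v in 800x600 picture
    u,v=(u+.5)*.64-.5,(v+.5)*.64-.5;K=d["K"];T=np.array(d["T"])
    p=np.array([(u-K[0][2])/K[0][0],(v-K[1][2])/K[1][1]]);s=p.copy()
    for _ in range(20): s=p/(1+d["k1"]*(s@s))
    return T[:3,3],T[:3,:3]@np.array([*s,1])
def at(d,u,v,z):
    o,w=ray(d,u,v);return (o+w*(z-o[2])/w[2]).round(4)
E
python3 - <<'E'
from h import *
s=r.grab_frame("side");t=r.grab_frame("top")
f=s["frame"][:,:,::-1]
a=cv2.resize(f[190:330,150:290],(400,400),interpolation=cv2.INTER_CUBIC)
f=t["frame"][:,:,::-1]
b=cv2.resize(f[150:250,80:180],(400,400),interpolation=cv2.INTER_CUBIC)
c=cv2.resize(f[140:250,275:440],(300*2,200*2)[:2],interpolation=cv2.INTER_CUBIC)[:200]
cv2.imwrite("pics/c1.png",np.hstack([a,b]))
print("cap top",at(t,158,312,.15),at(s,269,433,.15))
print("slim cap",at(t,350,263,.17),at(s,349,290,.17))
print("beaker rim",at(t,260,268,.095),at(s,294,366,.095))
print("turq",at(t,270,347,.095),at(s,364,388,.095))
print("collar",at(t,546,306,.082),at(s,456,247,.082))
print("jar",at(t,648,301,.095+.07))
print("ball",at(t,480,314,.146),at(s,434,261,.146))
print("shaker corners",[at(t,*p,z).tolist() for p,z in (((503,243),.07),((655,246),.07),((660,373),.07),((503,372),.07),((444,239),.058),((443,376),.058))])
E
python3 -m jog --help 2>&1 | head -20
```

```text
cap top [0.5229 0.3916 0.15  ] [0.5171 0.3997 0.15  ]
slim cap [0.5999 0.1082 0.17  ] [0.5952 0.1149 0.17  ]
beaker rim [0.604  0.2566 0.095 ] [0.61   0.2549 0.095 ]
turq [0.4803 0.2331 0.095 ] [0.4833 0.2271 0.095 ]
collar [ 0.5584 -0.1977  0.082 ] [ 0.5564 -0.1936  0.082 ]
jar [ 0.5579 -0.3288  0.165 ]
ball [ 0.5344 -0.0832  0.146 ] [ 0.5297 -0.0598  0.146 ]
shaker corners [[0.6621, -0.131, 0.07], [0.6662, -0.387, 0.07], [0.4563, -0.3876, 0.07], [0.4528, -0.1314, 0.07], [0.6688, -0.0353, 0.058], [0.4445, -0.0374, 0.058]]
invalid input: not JSON, or not a number
```

View pics/c1.png

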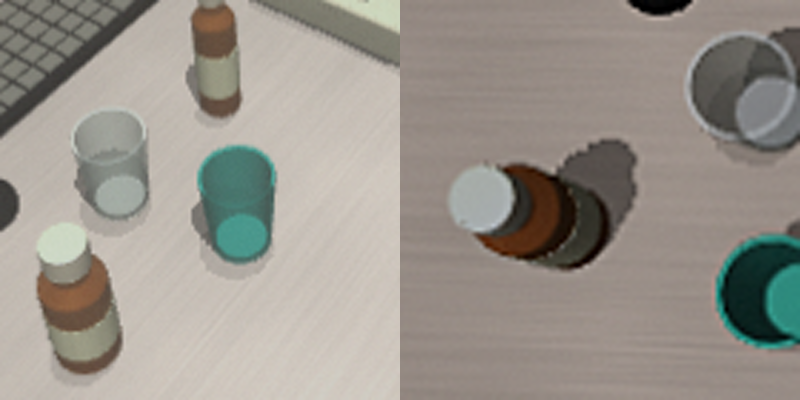

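The crop confirms it: the stout shouldered bottle has its cap at side crop (63,245) and top crop (482,199). The slim one is the narrower bottle at side crop (215,60). The rows hold no tilt, so I'll test how the controller behaves at the reach limit while moving up, well clear of everything.

```bash
cat > st.py <<'E'
from h import *
o=r.observe();np.set_printoptions(precision=3,suppress=True)
print(o["time"],"tcp",o["tcp_pos"],"q",o["q"],"F",o["contact_force"],"gap",o["finger_gap"],o["grip_force"]);print(o["tool_rot"])
E
python3 -m jog '[[0,0,-0.3,0],[0,0,-0.6,0],[0,0,-0.9,0],[0,0,-1,0],[0,0,-1,0]]'; python3 st.py
python3 -m jog '[[0,0,-0.3,0],[0,0,-0.6,0],[0,0,-0.9,0],[0,0,-1,0],[0,0,-1,0]]'; python3 st.py
```

```text
time: 0.82
tcp_pos: [0.2301, -0.5815, 0.5056]
tool_rot: [[0.93, 0.368, 0.001], [0.368, -0.93, -0.003], [-0.0, 0.003, -1.0]]
contact_force: [0.1, -0.1, 0.2]
finger_gap: 0.0856
grip_force: 0.0
0.825 tcp [ 0.23  -0.581  0.506] q [-1.306  0.131  1.343  0.     1.664 -0.112] F [ 0.109 -0.102  0.18 ] gap 0.08560203906847552 0.0
[[ 0.93   0.368  0.001]
 [ 0.368 -0.93  -0.003]
 [-0.     0.003 -1.   ]]
time: 1.45
tcp_pos: [0.2301, -0.5818, 0.7028]
tool_rot: [[0.93, 0.368, -0.0], [0.368, -0.93, 0.001], [0.0, -0.001, -1.0]]
contact_force: [-0.2, -0.0, 0.3]
finger_gap: 0.0853
grip_force: 0.0
1.45 tcp [ 0.23  -0.582  0.703] q [-1.306  0.213  0.891  0.     2.038 -0.112] F [-0.153 -0.028  0.318] gap 0.08533430986099108 0.0
[[ 0.93   0.368 -0.   ]
 [ 0.368 -0.93   0.001]
 [ 0.    -0.001 -1.   ]]
```

```bash
python3 -m jog '[[0,0,-0.3,0],[0,0,-0.6,0],[0,0,-0.9,0],[0,0,-1,0],[0,0,-1,0]]'>/dev/null; python3 st.py
python3 -m jog '[[0,0,-0.3,0],[0,0,-0.6,0],[0,0,-0.9,0],[0,0,-1,0],[0,0,-1,0]]' >/dev/null; python3 st.py
```

```text
2.075 tcp [ 0.219 -0.554  0.864] q [-1.313  0.398  0.313  0.004  2.409 -0.116] F [-0.882  0.211 -0.265] gap 0.08520406809026543 0.0
[[ 0.93   0.368  0.008]
 [ 0.368 -0.93  -0.021]
 [ 0.     0.023 -1.   ]]
2.7 tcp [ 0.19  -0.48   0.922] q [-1.333  0.295  0.309  0.011  2.487 -0.13 ] F [0.788 0.591 0.323] gap 0.08565357426288284 0.0
[[ 0.93   0.367  0.019]
 [ 0.368 -0.929 -0.047]
 [-0.     0.051 -0.999]]
```

Tilt leaks in at the reach limit, so pushing against the limit can ratchet the tool over. I'll check clearances, then swing towards the bottle's side, where there is room to push outward.

```bash
cat > go.py <<'E'
import sys
from h import *
# go.py x y z twistdeg : row (units) from measured pose to TCP target
o=r.observe();a=[float(v) for v in sys.argv[1:5]]
d=np.array(o["tool_rot"]).T@(np.array(a[:3])-o["tcp_pos"])/.2
print("row",d.round(3),round(a[3]/180,3),"rows needed",np.linalg.norm(d)*200/62.5,abs(a[3])/10.7)
E
python3 - <<'E'
from h import *
t=r.grab_frame("top");s=r.grab_frame("side")
print("back edge",at(t,400,95,0),"box foot",at(s,475,120,0),at(s,700,205,0), "tray corner",at(s,605,215,0))
E
python3 go.py .45 -.35 .75 -40
python3 st.py
```

```text
back edge [0.9556 0.0451 0.    ] box foot [ 0.8878 -0.8833  0.    ] [ 0.1843 -0.7703  0.    ] tray corner [ 0.365  -0.6015  0.    ]
row [ 1.448 -0.17   0.851] -0.222 rows needed 5.403045939637799 3.738317757009346
2.8 tcp [ 0.19  -0.48   0.922] q [-1.333  0.295  0.309  0.011  2.487 -0.13 ] F [ 0.45   0.286 -0.728] gap 0.08551892495711194 0.0
[[ 0.93   0.367  0.019]
 [ 0.368 -0.929 -0.048]
 [-0.     0.051 -0.999]]
```

```bash
python3 -m jog '[[0.25,-0.03,0.15,-0.055],[0.5,-0.06,0.3,-0.11],[0.75,-0.09,0.45,-0.165],[1,-0.12,0.6,-0.22],[1,-0.12,0.6,-0.22]]' >/dev/null; python3 st.py; python3 go.py .55 -.1 .7 -40
```

```text
3.425 tcp [ 0.373 -0.39   0.795] q [-0.933  0.088  0.852 -0.015  2.163 -0.444] F [ 0.661 -0.752 -0.214] gap 0.08545359860543021 0.0
[[ 0.477  0.879  0.013]
 [ 0.878 -0.476 -0.039]
 [-0.027  0.03  -0.999]]
row [1.709 0.073 0.43 ] -0.222 rows needed 5.644161916451189 3.738317757009346
```

```bash
python3 -m jog '[[0.28,0,0.05,-0.05],[0.55,0,0.1,-0.09],[0.8,0.05,0.2,-0.12],[1,0.1,0.25,-0.15],[1,0.1,0.25,-0.15]]' >/dev/null; python3 st.py; python3 go.py .53 .15 .7 -40
```

```text
4.05 tcp [ 0.486 -0.227  0.743] q [-0.554  0.022  1.025 -0.034  2.057 -0.541] F [ 0.25   0.162 -0.274] gap 0.08562991305360433 0.0
[[ 0.03   0.999  0.016]
 [ 0.999 -0.029 -0.045]
 [-0.044  0.017 -0.999]]
row [1.896 0.162 0.134] -0.222 rows needed 6.105110265575356 3.738317757009346
```

```bash
python3 -m jog '[[0.28,0,0.05,-0.055],[0.55,0,0.1,-0.11],[0.8,0.0,0.15,-0.165],[1,0.0,0.2,-0.22],[1,0.0,0.2,-0.22]]' >/dev/null; python3 st.py; python3 go.py .4 .35 .7 -40
```

```text
4.675 tcp [ 0.491 -0.029  0.696] q [-0.181 -0.107  1.24  -0.047  1.982 -0.86 ] F [ 0.098 -0.47   0.69 ] gap 0.08552697552866284 0.0
[[-0.613  0.79   0.018]
 [ 0.789  0.613 -0.047]
 [-0.048 -0.014 -0.999]]
row [ 1.773  0.8   -0.119] -0.222 rows needed 6.235819549388015 3.738317757009346
```

```bash
python3 -m jog '[[0.28,0.1,0,0],[0.55,0.2,0,0],[0.8,0.3,0,0],[1,0.4,0,0],[1,0.4,0,0]]' >/dev/null; python3 st.py; python3 go.py .45 .45 .7 -10
```

```text
5.3 tcp [0.432 0.178 0.686] q [ 0.265 -0.157  1.303 -0.055  1.988 -0.417] F [-0.717 -0.496  0.519] gap 0.08539524938052037 0.0
[[-0.612  0.791  0.02 ]
 [ 0.789  0.612 -0.047]
 [-0.049 -0.013 -0.999]]
row [ 1.017  0.902 -0.134] -0.056 rows needed 4.370855702418082 0.9345794392523366
```

```bash
python3 -m jog '[[0.25,0.22,0,-0.02],[0.5,0.44,0,-0.04],[0.75,0.66,0,-0.05],[1,0.9,0,-0.05],[1,0.9,0,-0.05]]' >/dev/null; python3 st.py; python3 -m jog '[[0,0.3,0,0],[0,0.6,0,0],[0,0.9,0,0],[0,1,0,0],[0,1,0,0]]' >/dev/null; python3 st.py;  python3 -m jog '[[0,0.3,0,0],[0,0.6,0,0],[0,0.9,0,0],[0,1,0,0],[0,1,0,0]]' >/dev/null; python3 st.py
```

```text
5.925 tcp [0.455 0.447 0.67 ] q [ 0.684  0.228  0.935 -0.053  1.996 -0.152] F [-0.142 -0.811  0.255] gap 0.08564934409973189 0.0
[[-0.727  0.687  0.016]
 [ 0.685  0.727 -0.049]
 [-0.046 -0.024 -0.999]]
6.55 tcp [0.572 0.569 0.648] q [ 0.709  0.711  0.308 -0.055  2.118 -0.132] F [2.406 1.816 2.928] gap 0.08531437989767768 0.0
[[-0.726  0.687  0.034]
 [ 0.686  0.726 -0.033]
 [-0.047 -0.001 -0.999]]
7.175 tcp [0.607 0.613 0.579] q [ 0.721  0.794  0.308 -0.048  1.992 -0.117] F [-0.248 -0.062 -0.124] gap 0.08531145508564665 0.0
[[-0.728  0.682  0.064]
 [ 0.684  0.73  -0.002]
 [-0.048  0.043 -0.998]]
```

```bash
python3 -m jog '[[0,1,0,0],[0,1,0,0],[0,1,0,0],[0,1,0,0],[0,1,0,0]]' >/dev/null; python3 st.py; python3 -m jog '[[0,1,0,0],[0,1,0,0]]' >/dev/null; python3 st.py;  python3 -m jog '[[0,1,-1,0],[0,1,-1,0]]' >/dev/null; python3 st.py
```

```text
7.8 tcp [0.635 0.646 0.519] q [ 0.727  0.864  0.308 -0.044  1.879 -0.107] F [-0.65  -0.098 -0.09 ] gap 0.08605290896501257 0.0
[[-0.728  0.679  0.095]
 [ 0.684  0.729  0.029]
 [-0.05   0.087 -0.995]]
8.05 tcp [0.651 0.665 0.49 ] q [ 0.731  0.897  0.308 -0.04   1.802 -0.101] F [-0.058  0.564  0.288] gap 0.08523458272571666 0.0
[[-0.728  0.674  0.126]
 [ 0.684  0.727  0.06 ]
 [-0.051  0.13  -0.99 ]]
8.3 tcp [0.637 0.658 0.542] q [ 0.734  0.841  0.308 -0.038  1.815 -0.099] F [-0.165  0.121  0.936] gap 0.08577083306017036 0.0
[[-0.728  0.668  0.156]
 [ 0.684  0.724  0.091]
 [-0.052  0.173 -0.984]]
```

```bash
for i in 1; do python3 -m jog '[[0,1,-1,0]]'; python3 -m jog '[[0,1,-1,0]]';python3 -m jog '[[0,1,0,0]]';python3 -m jog '[[0,1,0,0]]'; done | grep -E 'tcp_pos|tool_rot'; python3 st.py
```

```text
tcp_pos: [0.6307, 0.6551, 0.5694]
tool_rot: [[-0.728, 0.662, 0.181], [0.684, 0.72, 0.117], [-0.053, 0.209, -0.977]]
tcp_pos: [0.6237, 0.6516, 0.597]
tool_rot: [[-0.727, 0.655, 0.206], [0.684, 0.716, 0.142], [-0.054, 0.244, -0.968]]
tcp_pos: [0.6334, 0.6633, 0.5909]
tool_rot: [[-0.727, 0.645, 0.235], [0.684, 0.709, 0.172], [-0.056, 0.286, -0.957]]
tcp_pos: [0.6447, 0.6758, 0.5777]
tool_rot: [[-0.727, 0.637, 0.257], [0.684, 0.702, 0.196], [-0.056, 0.318, -0.946]]
8.8 tcp [0.645 0.676 0.578] q [ 0.741  0.809  0.308 -0.029  1.697 -0.092] F [0.482 0.519 0.112] gap 0.08508764259837474 0.0
[[-0.727  0.637  0.257]
 [ 0.684  0.702  0.196]
 [-0.056  0.318 -0.946]]
```

```bash
(python3 -m jog '[[0,1,0,0]]'; python3 -m jog '[[0,1,0,0]]';python3 -m jog '[[0,1,0,0]]';python3 -m jog '[[0,1,0,0]]'; python3 -m jog '[[0,1,0,0]]';python3 -m jog '[[0,1,0,0]]';python3 -m jog '[[0,1,1,0]]';python3 -m jog '[[0,1,1,0]]') | grep -E 'tcp_pos|tool_rot'; python3 st.py
```

```text
tcp_pos: [0.6539, 0.6865, 0.5703]
tool_rot: [[-0.727, 0.627, 0.281], [0.684, 0.695, 0.221], [-0.057, 0.353, -0.934]]
tcp_pos: [0.6618, 0.6962, 0.5666]
tool_rot: [[-0.727, 0.615, 0.306], [0.685, 0.685, 0.248], [-0.057, 0.39, -0.919]]
tcp_pos: [0.6688, 0.705, 0.5655]
tool_rot: [[-0.726, 0.602, 0.331], [0.685, 0.675, 0.275], [-0.058, 0.426, -0.903]]
tcp_pos: [0.6749, 0.7129, 0.5668]
tool_rot: [[-0.726, 0.588, 0.356], [0.685, 0.663, 0.301], [-0.059, 0.462, -0.885]]
tcp_pos: [0.6801, 0.72, 0.5703]
tool_rot: [[-0.726, 0.574, 0.38], [0.685, 0.651, 0.327], [-0.059, 0.498, -0.865]]
tcp_pos: [0.6845, 0.7263, 0.5759]
tool_rot: [[-0.726, 0.558, 0.403], [0.686, 0.637, 0.353], [-0.06, 0.532, -0.844]]
tcp_pos: [0.7012, 0.7428, 0.5496]
tool_rot: [[-0.725, 0.542, 0.424], [0.686, 0.623, 0.376], [-0.061, 0.564, -0.824]]
tcp_pos: [0.7185, 0.7587, 0.5146]
tool_rot: [[-0.725, 0.531, 0.439], [0.686, 0.613, 0.392], [-0.061, 0.585, -0.808]]
9.8 tcp [0.718 0.759 0.515] q [ 0.748  0.917  0.308 -0.011  1.287 -0.085] F [ 0.171 -0.228 -0.237] gap 0.08540386597770304 0.0
[[-0.725  0.531  0.439]
 [ 0.686  0.613  0.392]
 [-0.061  0.585 -0.808]]
```

```bash
(python3 -m jog '[[0,1,0,0]]'; python3 -m jog '[[0,1,0,0]]';python3 -m jog '[[0,1,0,0]]';python3 -m jog '[[0,1,0,0]]'; python3 -m jog '[[0,1,0,0]]';python3 -m jog '[[0,1,0,0]]';python3 -m jog '[[0,1,0,0]]';python3 -m jog '[[0,1,0,0]]';python3 -m jog '[[0,1,0,0]]';python3 -m jog '[[0,1,0,0]]';python3 -m jog '[[0,1,0,0]]';python3 -m jog '[[0,1,0,0]]') >/dev/null; python3 st.py
```

```text
11.3 tcp [0.684 0.753 0.755] q [ 0.762  0.726  0.308  0.014  1.043 -0.086] F [0.399 0.417 0.432] gap 0.08550987295466723 0.0
[[-0.723  0.295  0.625]
 [ 0.688  0.39   0.612]
 [-0.063  0.872 -0.485]]
```

```bash
(python3 -m jog '[[0,1,0,0]]'; python3 -m jog '[[0,1,0,0]]';python3 -m jog '[[0,1,0,0]]';python3 -m jog '[[0,1,0,0]]'; python3 -m jog '[[0,1,0,0]]';python3 -m jog '[[0,1,0,0]]';python3 -m jog '[[0,1,0,0]]';python3 -m jog '[[0,1,0,0]]';python3 -m jog '[[0,1,0,0]]';python3 -m jog '[[0,1,0,0]]';python3 -m jog '[[0,1,0,0]]';python3 -m jog '[[0,1,0,0]]') >/dev/null; python3 st.py
```

```text
12.8 tcp [0.55  0.643 1.05 ] q [ 0.772  0.433  0.309  0.035  0.947 -0.088] F [ 0.079 -0.844 -0.435] gap 0.08537024871879087 0.0
[[-0.722  0.035  0.691]
 [ 0.689  0.129  0.713]
 [-0.064  0.991 -0.117]]
```

The tool is now nearly horizontal. I'll fit a kinematic model from the recorded poses to check that the low grasp and the placing are reachable.

```bash
cat > kin.py <<'E'
import numpy as np
from scipy.spatial.transform import Rotation as R
from scipy.optimize import least_squares
D=[([-1.306,.131,1.343,0,1.664,-.112],[.23,-.581,.506]),([-1.306,.213,.891,0,2.038,-.112],[.23,-.582,.703]),
([-1.313,.398,.313,.004,2.409,-.116],[.219,-.554,.864]),([-1.333,.295,.309,.011,2.487,-.13],[.19,-.48,.922]),
([-.933,.088,.852,-.015,2.163,-.444],[.373,-.39,.795]),([-.181,-.107,1.24,-.047,1.982,-.86],[.491,-.029,.696]),
([.265,-.157,1.303,-.055,1.988,-.417],[.432,.178,.686]),([.684,.228,.935,-.053,1.996,-.152],[.455,.447,.67]),
([.721,.794,.308,-.048,1.992,-.117],[.607,.613,.579]),([.741,.809,.308,-.029,1.697,-.092],[.645,.676,.578]),
([.748,.917,.308,-.011,1.287,-.085],[.718,.759,.515]),([.762,.726,.308,.014,1.043,-.086],[.684,.753,.755]),([.772,.433,.309,.035,.947,-.088],[.55,.643,1.05])]
def fk(q,p):
    r0,H,a,b,d,L,e=p;Z=lambda t:R.from_euler('z',t);Y=lambda t:R.from_euler('y',t)
    A=Z(q[0]);x=A.apply([r0,d,H]);A=A*Y(q[1]);x=x+A.apply([0,0,a]);A=A*Y(q[2]);x=x+A.apply([e,0,b])
    A=A*Z(q[3])*Y(q[4]);x=x+A.apply([0,0,L]);return x,(A*Z(q[5]-np.pi/2)).as_matrix()
s=least_squares(lambda p:np.ravel([fk(q,p)[0]-x for q,x in D]),[.1,.4,.4,.4,.07,.2,0]);P=s.x
LO=np.array([-2.75,-.78,.31,-1.13,.13,-2.58]);HI=np.array([2.75,2.1,2.55,4.27,2.63,2.58])
def ik(x,A,q0):
    def f(q):
        y,B=fk(q,P);return np.r_[(y-x)/.2,(R.from_matrix(B)*R.from_matrix(A).inv()).as_rotvec()]
    s=least_squares(f,np.clip(q0,LO+1e-3,HI-1e-3),bounds=(LO,HI));return s.x,np.linalg.norm(s.fun)
def rot(az,dip,roll): # tool z at azimuth az, dip below horizontal; roll 0: y vertical up, +90: about z
    z=np.array([np.cos(az)*np.cos(dip),np.sin(az)*np.cos(dip),-np.sin(dip)]);x=np.cross([0,0,1],z)*-1;x/=np.linalg.norm(x)
    x=-x; y=np.cross(z,x); 
    M=np.c_[x,y,z];return M@R.from_euler('z',roll).as_matrix()
E
python3 - <<'E'
from kin import *
np.set_printoptions(precision=3,suppress=True)
print(P,np.abs(s.fun).max()); print(fk(D[-1][0],P)[1], rot(.8,.117,0))
b=np.array([.520,.395,.06]);c=np.array([.557,-.196,.13])
rng=np.random.default_rng(0)
for nm,pt,azs in (("bottle",b,(10,30,46,60,80)),("collar",c,(-60,-40,-20,0,20,40))):
  for az in azs:
    for dip in(.117,.35):
      for roll in(90,-90):
        A=rot(np.radians(az),dip,np.radians(roll));best=min((ik(pt-.054*A[:,2],A,rng.uniform(LO,HI)) for _ in range(12)),key=lambda t:t[1])
        print(nm,az,dip,roll,best[0] if best[1]<.01 else None,round(best[1],3))
E
```

```text
[-0.     0.294  0.455  0.558  0.07   0.232  0.062] 0.0006047896565366528
[[ 0.722 -0.036  0.691]
 [-0.689 -0.129  0.713]
 [ 0.064 -0.991 -0.118]] [[-0.717  0.081  0.692]
 [ 0.697  0.084  0.712]
 [ 0.     0.993 -0.117]]
bottle 10 0.117 90 [0.796 0.703 2.11  3.814 1.191 1.367] 0.0
bottle 10 0.117 -90 [ 0.796  0.703  2.11   3.814  1.191 -1.774] 0.0
bottle 10 0.35 90 [0.775 0.538 2.141 3.917 0.86  1.232] 0.0
bottle 10 0.35 -90 [ 0.775  0.538  2.141  3.917  0.86  -1.91 ] 0.0
bottle 30 0.117 90 [0.557 0.678 2.208 3.177 1.198 1.562] 0.0
bottle 30 0.117 -90 [ 0.557  0.678  2.208  3.177  1.198 -1.58 ] 0.0
bottle 30 0.35 90 [0.555 0.496 2.236 3.183 0.812 1.553] 0.0
bottle 30 0.35 -90 [ 0.555  0.496  2.236  3.183  0.812 -1.588] 0.0
bottle 46 0.117 90 [0.346 0.679 2.204 2.657 1.223 1.691] 0.0
bottle 46 0.117 -90 [ 0.346  0.679  2.204  2.657  1.223 -1.45 ] 0.0
bottle 46 0.35 90 [0.364 0.498 2.232 2.585 0.858 1.798] 0.0
bottle 46 0.35 -90 [ 0.364  0.498  2.232  2.585  0.858 -1.344] 0.0
bottle 60 0.117 90 [0.203 0.694 2.141 2.245 1.255 1.81 ] 0.0
bottle 60 0.117 -90 [ 0.203  0.694  2.141  2.245  1.
[... 1240 characters left out ...]
  2.35   2.243  1.219 -1.29 ] 0.0
collar 0 0.35 90 [-0.799  0.233  2.363  2.087  0.885  2.072] 0.0
collar 0 0.35 -90 [-0.799  0.233  2.363  2.087  0.885 -1.07 ] 0.0
collar 20 0.117 90 [-0.961  0.504  2.188  1.756  1.353  2.015] 0.0
collar 20 0.117 -90 [-0.961  0.504  2.188  1.756  1.353 -1.126] 0.0
collar 20 0.35 90 [-0.925  0.337  2.207  1.608  1.117  2.213] 0.0
collar 20 0.35 -90 [-0.925  0.337  2.207  1.608  1.117 -0.928] 0.0
collar 40 0.117 90 [-0.978  0.606  1.974  1.42   1.528  2.13 ] 0.0
collar 40 0.117 -90 [-0.978  0.606  1.974  1.42   1.528 -1.012] 0.0
collar 40 0.35 90 [-0.947  0.463  2.001  1.291  1.346  2.267] 0.0
collar 40 0.35 -90 [-0.947  0.463  2.001  1.291  1.346 -0.875] 0.0
```

```bash
sed -i "s#Z(q\[5\]-np.pi/2)#Z(q[5]+np.pi/2)#" kin.py; cat > sim.py <<'E'
from kin import *
np.set_printoptions(precision=3,suppress=True)
def path(q,way,n=12):  # way: list of (xyz,Rot matrix); straight lines, warm-started
    x,A=fk(q,P)
    for X,B in way:
        rv=(R.from_matrix(A).inv()*R.from_matrix(B)).as_rotvec();worst=0;mj=0
        for k in range(1,n+1):
            q2,e=ik(x+(X-x)*k/n,A@R.from_rotvec(rv*k/n).as_matrix(),q);worst=max(worst,e);mj=max(mj,np.abs(q2-q).max());q=q2
        print(np.round(X,3),q,"err %.3f maxjump %.2f"%(worst,mj));x,A=np.array(X),B
    return q
E
python3 - <<'E'
from sim import *
q=np.array(D[-1][0]);x,A=fk(q,P);print(A)
T=lambda a:R.from_euler('z',a).as_matrix()
b=np.array([.520,.395,0]);g=b-.048*A[:,2]
for sg in(1,-1):
    # level twist so that the tool y is horizontal
    a=[t for t in np.linspace(0,sg*np.pi,721) if abs((A@T(t))[2,1])<.003][0]
    B=A@T(a);up=lambda p,z:np.r_[p[:2],z]
    print(sg,"twist deg",np.degrees(a));c=np.array([.557,-.196,0])-.048*B[:,2]
    q1=path(q,[(x,B),(up(g,.6),B),(up(g,.3),B),(up(g,.08),B),(up(g,.3),B)])
    for s2 in(1,-1):
        q2=path(q1,[(up(g,.3),B@T(s2*np.pi/2)),(up(g,.3),B@T(s2*np.pi*.98)),(up(g,.3),B),(up((g+c)/2,.3),B),(up(c,.3),B),(up(c,.15),B)])
E
```

```text
[[-0.722  0.036  0.691]
 [ 0.689  0.129  0.713]
 [-0.064  0.991 -0.118]]
1 twist deg 93.75
[0.551 0.643 1.05 ] [0.772 0.432 0.31  0.035 0.946 1.548] err 0.000 maxjump 0.14
[0.487 0.361 0.6  ] [ 0.354 -0.408  2.02   1.385  0.451  0.151] err 0.000 maxjump 0.30
[0.487 0.361 0.3  ] [ 0.354  0.009  2.302  2.45   0.737 -1.076] err 0.000 maxjump 0.12
[0.487 0.361 0.08 ] [ 0.354  0.64   2.207  2.662  1.19  -1.434] err 0.000 maxjump 0.05
[0.487 0.361 0.3  ] [ 0.354  0.009  2.302  2.45   0.737 -1.076] err 0.000 maxjump 0.05
[0.487 0.361 0.3  ] [0.354 0.009 2.302 2.45  0.737 0.495] err 0.000 maxjump 0.13
[0.487 0.361 0.3  ] [0.354 0.009 2.302 2.45  0.737 2.003] err 0.000 maxjump 0.13
[0.487 0.361 0.3  ] [ 0.354  0.009  2.302  2.45   0.737 -1.076] err 0.000 maxjump 0.26
[0.505 0.065 0.3  ] [-0.478 -0.039  2.35   1.682  1.276 -0.738] err 0.000 maxjump 0.08
[ 0.524 -0.23   0.3  ] [-0.958  0.311  1.943  1.36   1.641 -0.701] err 0.000 maxjump 0.06
[ 0.524 -0.23   0.15 ] [-0.958  0.608  1.915  1.349  1.583 -0.964] err 0.000 maxjump 0.03
[0.487 0.361 0.3  ] [ 0.341 -0.     2.298  2.385  0.728 -2.58 ] 
[... 1274 characters left out ...]
 -0.23   0.3  ] [-0.762 -0.039  1.946  0.89   1.14  -2.58 ] err 1.046 maxjump 0.06
[ 0.524 -0.23   0.15 ] [-0.628  0.129  2.014  0.662  0.771 -2.58 ] err 1.205 maxjump 0.03
[0.487 0.361 0.3  ] [ 0.599 -0.155  2.188 -1.13   0.13  -2.054] err 0.533 maxjump 0.64
[0.487 0.361 0.3  ] [ 0.628 -0.153  2.187 -1.13   0.13  -2.58 ] err 1.104 maxjump 0.13
[0.487 0.361 0.3  ] [ 0.599 -0.155  2.188 -1.13   0.13  -0.484] err 0.891 maxjump 0.26
[0.505 0.065 0.3  ] [-0.118 -0.456  2.346  0.854  0.518 -2.58 ] err 0.797 maxjump 1.99
[ 0.524 -0.23   0.3  ] [-0.762 -0.039  1.946  0.89   1.14  -2.58 ] err 1.046 maxjump 0.06
[ 0.524 -0.23   0.15 ] [-0.628  0.129  2.014  0.662  0.771 -2.58 ] err 1.205 maxjump 0.03
```

Reachable: twist +94°, come down, grasp, then twist another +180° to invert. Moving now.

```bash
python3 -m jog '[[-0.06,-0.22,-0.1,0.055],[-0.12,-0.44,-0.2,0.11],[-0.18,-0.66,-0.3,0.165],[-0.24,-0.88,-0.4,0.22],[-0.3,-1,-0.5,0.27]]'>/dev/null; python3 st.py; python3 go.py .487 .361 .6 45
```

```text
13.425 tcp [0.518 0.504 0.862] q [ 0.616 -0.12   1.321  0.371  0.527  0.442] F [-0.274  0.272  0.556] gap 0.0850520757676084 0.0
[[-0.445  0.57   0.691]
 [ 0.553 -0.432  0.713]
 [ 0.705  0.699 -0.124]]
row [-1.25  -0.692 -0.454] 0.25 rows needed 4.796820129938229 4.205607476635515
```

```bash
python3 -m jog '[[-0.22,-0.12,-0.08,0.055],[-0.44,-0.25,-0.16,0.11],[-0.66,-0.37,-0.24,0.165],[-0.88,-0.5,-0.32,0.22],[-1,-0.57,-0.38,0.25]]'>/dev/null; python3 st.py; python3 go.py .487 .361 .3 0
```

```text
14.05 tcp [0.49  0.388 0.65 ] q [ 0.417 -0.378  1.907  1.161  0.416  0.397] F [0.285 0.317 0.21 ] gap 0.08559079021658911 0.0
[[ 0.087  0.717  0.691]
 [ 0.086 -0.697  0.712]
 [ 0.992 -0.003 -0.122]]
row [-1.752  0.087  0.106] 0.0 rows needed 5.624858245473885 0.0
```

```bash
python3 -m jog '[[-0.28,0.02,0.02,0],[-0.56,0.03,0.04,0],[-0.8,0.04,0.05,0],[-1,0.05,0.06,0],[-1,0.05,0.06,0]]'>/dev/null; python3 -m jog '[[-0.25,0.02,0.02,0],[-0.5,0.03,0.03,0],[-0.75,0.04,0.05,0],[-0.75,0.04,0.05,0]]' >/dev/null; python3 st.py; python3 go.py .487 .361 .085 0
python3 - <<'E'
from h import *
s=r.grab_frame("side");t=r.grab_frame("top")
a=cv2.resize(s["frame"][150:350,100:300,::-1],(400,400));b=cv2.resize(t["frame"][110:270,60:220,::-1],(400,400))
cv2.imwrite("pics/c2.png",np.hstack([a,b]))
E
```

```text
15.175 tcp [0.49  0.362 0.301] q [ 0.354  0.009  2.294  2.436  0.724 -1.061] F [-0.838  1.293 -0.091] gap 0.08518857728385053 0.0
[[ 0.089  0.719  0.69 ]
 [ 0.089 -0.695  0.713]
 [ 0.992 -0.002 -0.126]]
row [-1.073 -0.005  0.122] 0.0 rows needed 3.4554750861379366 0.0
```

View pics/c2.png

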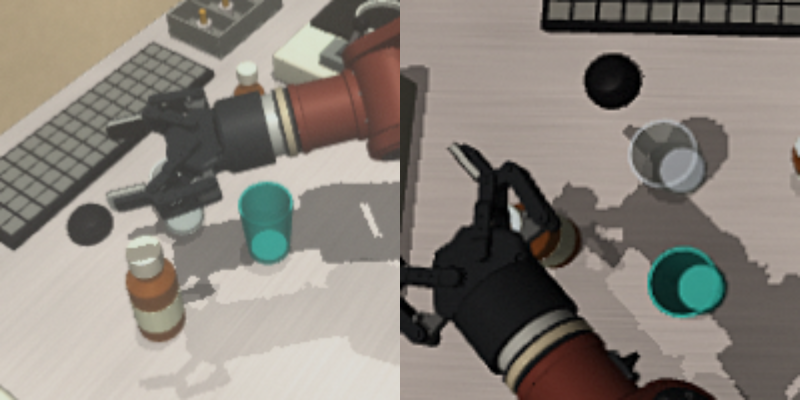

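Clear of everything: the fingers sit above and behind the bottle (side crop 155,285), and the turquoise look-alike is well to the right of the wrist. Descending.

```bash
python3 -m jog '[[-0.25,0,0.02,0],[-0.5,0,0.05,0],[-0.75,0,0.09,0],[-0.75,0,0.09,0]]' >/dev/null; python3 st.py|head -1; python3 -m jog '[[-0.12,0,0.01,0],[-0.24,0,0.03,0],[-0.33,0,0.04,0],[-0.33,0,0.04,0]]' >/dev/null; python3 st.py; python3 - <<'E'
from h import *
s=r.grab_frame("side");t=r.grab_frame("top")
a=cv2.resize(s["frame"][200:350,110:260,::-1],(400,400),interpolation=2);b=cv2.resize(t["frame"][140:260,70:190,::-1],(400,400),interpolation=2)
cv2.imwrite("pics/c3.png",np.hstack([a,b]))
E
```

```text
15.775 tcp [0.49  0.362 0.15 ] q [ 0.354  0.43   2.258  2.62   1.043 -1.347] F [ 0.049 -0.375 -0.074] gap 0.08547766717644541 0.0
16.275 tcp [0.494 0.363 0.092] q [ 0.354  0.614  2.204  2.655  1.17  -1.425] F [ 0.906 -0.674 -0.416] gap 0.08537783894579544 0.0
[[ 0.074  0.719  0.691]
 [ 0.082 -0.695  0.714]
 [ 0.994  0.004 -0.11 ]]
```

View pics/c3.png

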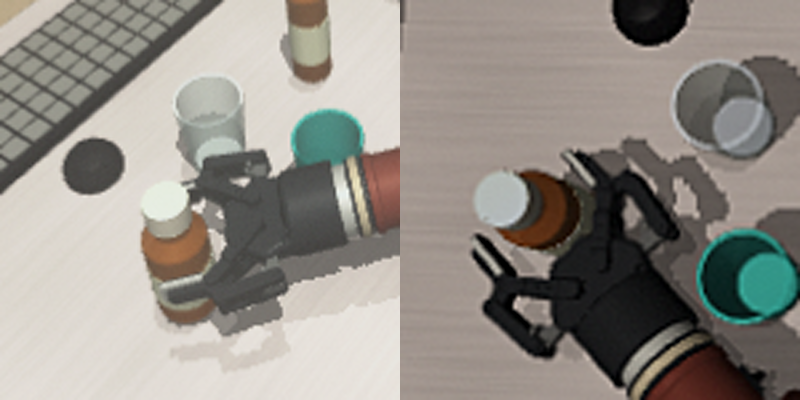

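```bash
python3 - <<'E'
from h import *
t=r.grab_frame("top");s=r.grab_frame("side")
f=lambda c,k,o,u,v,z:at(c,((u/k+o[0])-.5+.5)/.64,((v/k+o[1]))/.64,z)
print("tips top",f(t,400/120,(70,140),88,265,.1),f(t,400/120,(70,140),178,167,.1))
print("cap",f(t,400/120,(70,140),102,198,.15),"cap side",f(s,400/150,(110,200),166,202,.15))
o=r.observe();R_=np.array(o["tool_rot"]);print("exp tips mid",o["tcp_pos"]+.06*R_[:,2])
for b in([.523,.3916,.09],[.517,.4,.09]):print(R_.T@(np.array(b)-o["tcp_pos"]))
E
```

```text
tips top [0.4799 0.4204 0.1   ] [0.554  0.3588 0.1   ]
cap [0.5235 0.3929 0.15  ] cap side [0.5194 0.397  0.15  ]
exp tips mid [0.53393518 0.4055417  0.08373442]
[0.00422476 0.00186461 0.04178239]
[ 0.00447363 -0.00828884  0.04362776]
```

```bash
python3 -m jog '[[-0.03,-0.01,0,0],[-0.06,-0.015,0,0],[-0.06,-0.015,0,0]]'>/dev/null; python3 st.py; python3 -m jog '[[0,0,0,0],[0,0,0,0],[0,0,0,0],[0,0,0,0],[0,0,0,0]]' -1 80; python3 -m jog '[[0,0,0,0],[0,0,0,0],[0,0,0,0]]'
```

```text
16.85 tcp [0.487 0.363 0.074] q [ 0.359  0.657  2.2    2.667  1.193 -1.442] F [0.267 0.366 0.188] gap 0.08516958209592553 0.0
[[ 0.084  0.718  0.691]
 [ 0.087 -0.696  0.713]
 [ 0.993  0.001 -0.121]]
time: 17.48
tcp_pos: [0.4883, 0.3627, 0.0752]
tool_rot: [[0.081, 0.717, 0.692], [0.086, -0.697, 0.712], [0.993, 0.002, -0.118]]
contact_force: [0.2, -3.9, 3.3]
finger_gap: 0.0561
grip_force: 83.7
time: 17.85
tcp_pos: [0.4883, 0.3628, 0.0753]
tool_rot: [[0.081, 0.717, 0.692], [0.086, -0.697, 0.712], [0.993, 0.002, -0.118]]
contact_force: [2.1, -5.3, 4.1]
finger_gap: 0.0563
grip_force: 83.8
```

```bash
python3 -m jog '[[0.15,0,0,0],[0.35,0,-0.02,0],[0.6,0,-0.05,0],[0.85,0,-0.08,0],[1,0,-0.1,0]]' - 90 >/dev/null; python3 -m jog '[[0.15,0,0,0.05],[0.25,0,0,0.11],[0.25,0,0,0.165],[0.25,0,0,0.22],[0.25,0,0,0.28]]'; python3 st.py|head -1
```

```text
time: 19.1
tcp_pos: [0.4921, 0.3703, 0.3207]
tool_rot: [[0.613, 0.387, 0.689], [-0.477, -0.514, 0.713], [0.63, -0.766, -0.13]]
contact_force: [-0.3, -0.6, -3.6]
finger_gap: 0.0556
grip_force: 95.3
19.1 tcp [0.492 0.37  0.321] q [ 0.372 -0.025  2.275  2.414  0.671 -0.14 ] F [-0.251 -0.642 -3.574] gap 0.055625624025395545 95.27360437146854
```

```bash
python3 -m jog '[[0,0,0,0.057],[0,0,0,0.114],[0,0,0,0.171],[0,0,0,0.228],[0,0,0,0.285]]' >/dev/null; python3 -m jog '[[0,0,0,0.057],[0,0,0,0.114],[0,0,0,0.171],[0,0,0,0.228],[0,0,0,0.285]]'>/dev/null; python3 -m jog '[[0,0,0,0.057],[0,0,0,0.114],[0,0,0,0.12],[0,0,0,0.12],[0,0,0,0.12]]' >/dev/null;python3 -m jog '[[0,0,0,0],[0,0,0,0],[0,0,0,0],[0,0,0,0],[0,0,0,0]]' >/dev/null;  python3 st.py; python3 - <<'E'
from h import *
s=r.grab_frame("side");t=r.grab_frame("top")
a=cv2.resize(s["frame"][150:350,100:300,::-1],(400,400));b=cv2.resize(t["frame"][110:270,60:220,::-1],(400,400))
cv2.imwrite("pics/c4.png",np.hstack([a,b]))
E
```

```text
21.6 tcp [0.494 0.37  0.325] q [ 0.371 -0.027  2.27   2.419  0.676  2.022] F [ 0.665 -0.262 -5.035] gap 0.05578282920490622 95.2243910136167
[[-0.013 -0.723  0.691]
 [-0.153  0.684  0.713]
 [-0.988 -0.096 -0.119]]
```

View pics/c4.png

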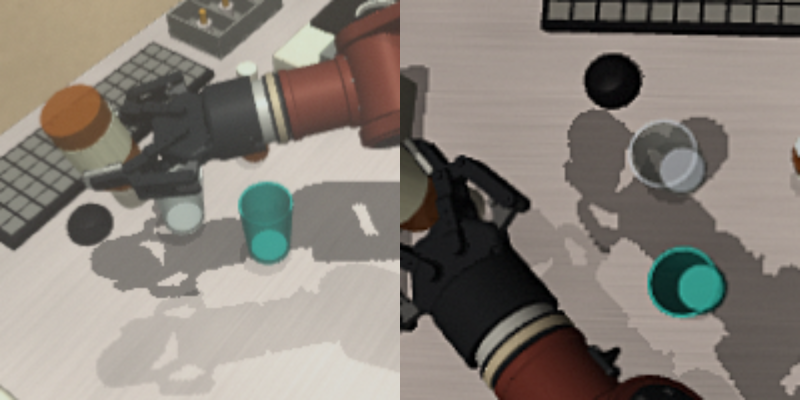

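Inverted: the base is up at side crop (77,105). It has been held for about 0.9 s. Turning back.

```bash
python3 -m jog '[[0,0,0,-0.057],[0,0,0,-0.114],[0,0,0,-0.171],[0,0,0,-0.228],[0,0,0,-0.285]]' >/dev/null; python3 -m jog '[[0,0,0,-0.057],[0,0,0,-0.114],[0,0,0,-0.171],[0,0,0,-0.228],[0,0,0,-0.285]]'>/dev/null; python3 -m jog '[[0,0,0,-0.057],[0,0,0,-0.114],[0,0,0,-0.171],[0,0,0,-0.228],[0,0,0,-0.285]]' >/dev/null;python3 -m jog '[[0,0,0,-0.055],[0,0,0,-0.113],[0,0,0,-0.113]]' >/dev/null;  python3 st.py; python3 - <<'E'
from sim import *
from h import *
o=r.observe();A=np.array(o["tool_rot"]);x=np.array(o["tcp_pos"])
print("level twist units",np.arctan2(-A[2,1],A[2,0])/np.pi*-1)
c=np.array([.557,-.196,0])-.046*A[:,2];u=lambda p,z:np.r_[p[:2],z]
path(o["q"],[(u((x+c)/2,.33),A),(u(c,.33),A),(u(c,.145),A)])
E
python3 go.py .508 .07 .33 0
```

```text
23.95 tcp [0.494 0.37  0.325] q [ 0.371 -0.027  2.27   2.419  0.676 -1.017] F [-0.852  0.413 -3.083] gap 0.055511785172384115 95.25788484199438
[[ 0.087  0.718  0.691]
 [ 0.082 -0.697  0.713]
 [ 0.993 -0.006 -0.119]]
level twist units -0.001846913731021656
[0.51  0.071 0.33 ] [-0.459 -0.108  2.335  1.667  1.252 -0.646] err 0.000 maxjump 0.08
[ 0.525 -0.229  0.33 ] [-0.954  0.259  1.937  1.365  1.649 -0.638] err 0.000 maxjump 0.06
[ 0.525 -0.229  0.145] [-0.954  0.618  1.913  1.351  1.578 -0.966] err 0.000 maxjump 0.03
row [-0.094  1.095 -1.026] 0.0 rows needed 4.8122870734603485 0.0
```

```bash
python3 -m jog '[[-0.01,0.2,-0.18,0],[-0.03,0.4,-0.37,0],[-0.05,0.6,-0.56,0],[-0.07,0.8,-0.75,0],[-0.09,1,-0.94,0]]' >/dev/null; python3 st.py|head -1; python3 go.py .525 -.228 .3 0
```

```text
24.575 tcp [0.506 0.094 0.33 ] q [-0.403 -0.131  2.355  1.7    1.209 -0.649] F [ 1.07  -0.386 -3.084] gap 0.05538972658073585 97.70406690775417
row [-0.273  1.188 -1.066] 0.0 rows needed 5.183364917549444 0.0
```

```bash
python3 -m jog '[[-0.02,0.2,-0.18,0],[-0.06,0.4,-0.36,0],[-0.1,0.6,-0.54,0],[-0.14,0.8,-0.72,0],[-0.17,1,-0.9,0]]' >/dev/null; python3 -m jog '[[-0.02,0.1,-0.09,0],[-0.04,0.18,-0.16,0],[-0.04,0.18,-0.16,0],[-0.04,0.18,-0.16,0]]' >/dev/null;python3 st.py;  python3 - <<'E'
from h import *
s=r.grab_frame("side");t=r.grab_frame("top")
a=cv2.resize(s["frame"][80:230,210:360,::-1],(400,400),interpolation=2);b=cv2.resize(t["frame"][100:260,270:430,::-1],(400,400),interpolation=2)
cv2.imwrite("pics/c5.png",np.hstack([a,b]))
E
```

```text
25.7 tcp [ 0.526 -0.223  0.312] q [-0.947  0.282  1.951  1.366  1.637 -0.674] F [ 0.259  0.321 -4.683] gap 0.05571202619945914 97.70517587196082
[[ 0.087  0.719  0.69 ]
 [ 0.082 -0.695  0.714]
 [ 0.993 -0.005 -0.12 ]]
```

View pics/c5.png

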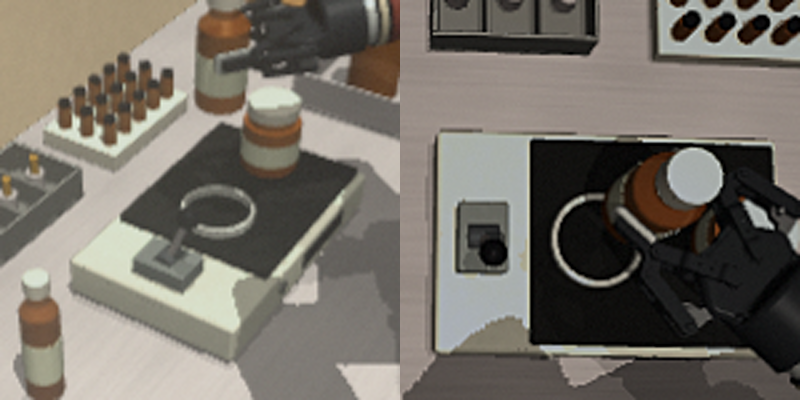

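```bash
python3 - <<'E'
from h import *
t=r.grab_frame("top");s=r.grab_frame("side")
f=lambda c,u,v,z:at(c,u/.64,v/.64,z)
print("cap",f(t,387.6,170.8,.387),"cap side",f(s,222/2.667+210,80,.387),"collar",f(t,349.2,195.2,.08),f(s,291.75,159.1,.08))
# collar centre by ellipse on the ring edges, side view
o=r.observe();R_=np.array(o["tool_rot"]);x=np.array(o["tcp_pos"])
for k in(.042,.048):print(x+k*R_[:,2])
g=cv2.cvtColor(s["frame"],cv2.COLOR_RGB2GRAY)[130:190,260:320];m=(g>110).astype(np.uint8)
n,l,st,c=cv2.connectedComponentsWithStats(m)
for i in range(1,n):
    if st[i,4]>60:print(st[i],c[i])
E
```

```text
cap [ 0.5578 -0.1844  0.387 ] cap side [ 0.5371 -0.1379  0.387 ] collar [ 0.5603 -0.1977  0.08  ] [ 0.5551 -0.191   0.08  ]
[ 0.55458053 -0.19227369  0.30700286]
[ 0.55872052 -0.18799028  0.30628673]
[  0   0  28  26 368] [8.89673913 8.21195652]
[ 42   4  18   9 113] [50.9380531   8.40707965]
[ 18  20  28  19 148] [33.22972973 30.11486486]
[  0  35  60  25 602] [28.05980066 50.39534884]
[ 0 52 18  8 79] [ 5.87341772 56.73417722]
```

```bash
python3 go.py .526 -.227 .17 0; python3 -m jog '[[-0.15,0.01,0.01,0],[-0.35,0.015,0.03,0],[-0.5,0.02,0.05,0],[-0.65,0.02,0.065,0],[-0.7,0.02,0.07,0]]' >/dev/null;  python3 -m jog '[[0,0,0,0],[0,0,0,0]]' >/dev/null; python3 st.py; python3 go.py .526 -.227 .150 0
```

```text
row [-0.707  0.021  0.069] 0.0 rows needed 2.2735280450100985 0.0
26.775 tcp [ 0.527 -0.228  0.173] q [-0.951  0.56   1.925  1.354  1.586 -0.925] F [-0.768  1.665 -4.82 ] gap 0.055395454506842565 97.75096030847635
[[ 0.084  0.718  0.691]
 [ 0.084 -0.696  0.713]
 [ 0.993 -0.002 -0.119]]
row [-0.112 -0.006  0.015] 0.0 rows needed 0.36192059457540077 0.0
```

```bash
python3 - <<'E'
from h import *
s=r.grab_frame("side");t=r.grab_frame("top")
a=cv2.resize(s["frame"][90:200,240:350,::-1],(400,400),interpolation=2);b=cv2.resize(t["frame"][130:260,300:430,::-1],(400,400),interpolation=2)
cv2.imwrite("pics/c6.png",np.hstack([a,b]))
E
```

```text
(no output)
```

View pics/c6.png

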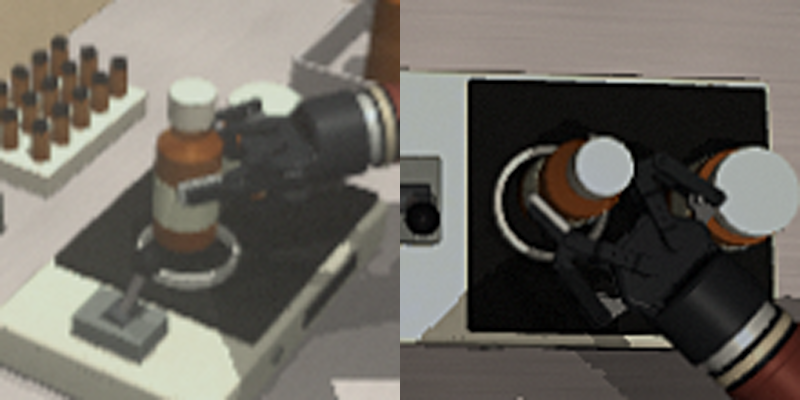

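```bash
python3 - <<'E'
from h import *
t=r.grab_frame("top");s=r.grab_frame("side")
f=lambda c,u,v,z:at(c,u/.64,v/.64,z)
print("side bottle",f(s,291.4,155.5,.098),"collar",f(s,292,159,.082))
k=400/130
print("top cap",f(t,300+204/k,130+166/k,.248),"collar",f(t,300+150/k,130+201/k,.082))
E
```

```text
side bottle [ 0.5548 -0.1863  0.098 ] collar [ 0.5535 -0.1896  0.082 ]
top cap [ 0.5595 -0.19    0.248 ] collar [ 0.5596 -0.196   0.082 ]
```

```bash
python3 -m jog '[[-0.03,0.014,-0.012,0],[-0.06,0.014,-0.007,0],[-0.09,0.014,-0.003,0],[-0.11,0.014,0,0],[-0.11,0.014,0,0]]' |grep -E 'tcp|force'; python3 -m jog '[[-0.008,0,0.001,0],[-0.012,0,0.002,0],[-0.012,0,0.002,0]]' |grep -E 'tcp|force'; python3 -m jog '[[-0.004,0,0,0],[-0.008,0,0.001,0],[-0.008,0,0.001,0]]' |grep -E 'tcp|force'
```

```text
tcp_pos: [0.5261, -0.231, 0.1489]
contact_force: [-1.3, 4.2, -2.3]
grip_force: 97.8
tcp_pos: [0.5264, -0.2309, 0.1477]
contact_force: [-0.9, 5.0, 1.0]
grip_force: 97.9
tcp_pos: [0.5264, -0.2307, 0.1466]
contact_force: [-1.3, 6.8, 2.3]
grip_force: 97.9
```

```bash
python3 -m jog '[[-0.005,0,0,0],[-0.008,0,0,0],[-0.008,0,0,0]]' |grep -E 'tcp|force';python3 - <<'E'
from h import *
t=r.grab_frame("top");a=cv2.cvtColor(cv2.resize(t["frame"],(800,600),interpolation=cv2.INTER_CUBIC),cv2.COLOR_RGB2GRAY);b=cv2.cvtColor(cv2.imread("pics/top0.png"),cv2.COLOR_BGR2GRAY)
T=b[270:300,625:665]
m=cv2.matchTemplate(a[255:315,610:690],T,cv2.TM_CCOEFF_NORMED);print(cv2.minMaxLoc(m)[1:],"expect (15,15)")
E
```

```text
tcp_pos: [0.5263, -0.2307, 0.1463]
contact_force: [-3.6, 8.2, 6.9]
grip_force: 97.9
(0.9807479381561279, (40, 30), (16, 14)) expect (15,15)
```

```bash
python3 -m jog '[[0,0,0,0],[0,0,0,0],[0,0,0,0],[0,0,0,0]]' 0.85 20|grep -E 'tcp|force|gap'; python3 - <<'E'
from h import *
s=r.grab_frame("side");t=r.grab_frame("top")
a=cv2.resize(s["frame"][90:200,240:350,::-1],(400,400),interpolation=2);b=cv2.resize(t["frame"][130:260,300:430,::-1],(400,400),interpolation=2)
cv2.imwrite("pics/c7.png",np.hstack([a,b]))
E
```

```text
tcp_pos: [0.5268, -0.2315, 0.1463]
contact_force: [-1.6, 5.0, 4.8]
finger_gap: 0.079
grip_force: 0.0
```

View pics/c7.png

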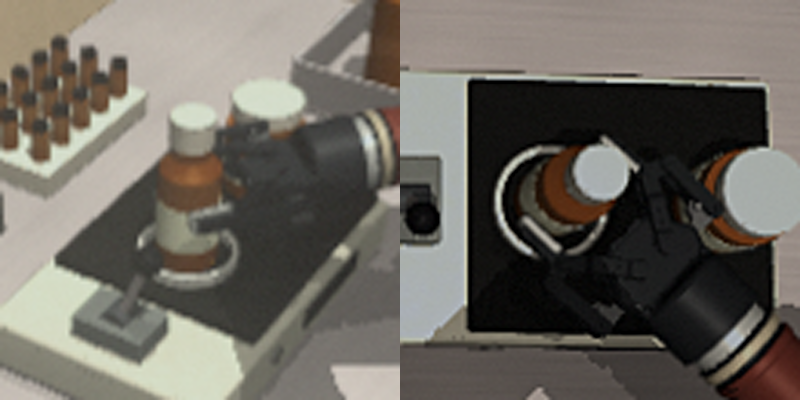

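The bottle stands upright in the collar. The right-hand knuckle at top crop (715,195) is close to the jar, so I'll leave straight up, shifted slightly away from it.

```bash
python3 -m jog '[[0.0,-0.015,0,0],[0.05,-0.02,-0.006,0],[0.15,-0.02,-0.018,0],[0.3,-0.02,-0.036,0],[0.5,-0.02,-0.06,0]]'|grep -E 'tcp|force|gap';  python3 -m jog '[[0.2,0,-0.024,0],[0.4,0,-0.05,0],[0.6,0,-0.07,0],[0.6,0,-0.07,0]]'|grep -E 'tcp|force|gap'; python3 - <<'E'
from h import *
t=r.grab_frame("top");s=r.grab_frame("side")
A=cv2.resize(t["frame"],(800,600),interpolation=cv2.INTER_CUBIC)[:,:,::-1]
S=cv2.resize(s["frame"],(800,600),interpolation=cv2.INTER_CUBIC)[:,:,::-1]
cv2.imwrite("pics/c8.png",np.hstack([S[130:530,330:630][:300],A[180:480,430:730]]))
E
```

```text
tcp_pos: [0.5236, -0.2295, 0.2455]
contact_force: [1.0, 0.3, -0.4]
finger_gap: 0.0791
grip_force: 0.0
tcp_pos: [0.525, -0.2304, 0.3704]
contact_force: [0.3, -0.5, 0.5]
finger_gap: 0.079
grip_force: 0.0
```

View pics/c8.png

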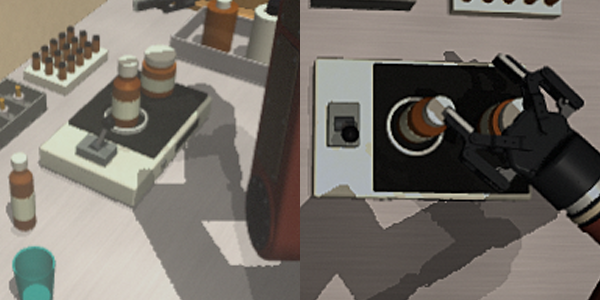

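The bottle stands clear in the collar, with the jar untouched beside it. Next is the lever: push with the outer face of the open right finger, moving +x. Checking reach first.

```bash
python3 st.py; python3 - <<'E'
from sim import *
from h import *
o=r.observe();A=np.array(o["tool_rot"]);x=np.array(o["tcp_pos"])
path(o["q"],[([.39,-.07,.37],A),([.39,-.07,.152],A),([.45,-.07,.152],A),([.515,-.07,.152],A)])
t=r.grab_frame("top");g=cv2.cvtColor(t["frame"],cv2.COLOR_RGB2GRAY)[175:225,285:322]
m=(g<30).astype(np.uint8);n,l,s_,c=cv2.connectedComponentsWithStats(m)
for i in range(1,n):
    if s_[i,4]>15:print(s_[i],c[i],at(t,(c[i][0]+285)/.64,(c[i][1]+175)/.64,.146))
E
python3 go.py .39 -.07 .37 0
```

```text
30.6 tcp [ 0.524 -0.229  0.366] q [-0.957  0.2    1.926  1.37   1.664 -0.573] F [-0.259  0.312 -0.622] gap 0.07880125423144532 0.0
[[ 0.085  0.717  0.692]
 [ 0.085 -0.697  0.712]
 [ 0.993 -0.002 -0.12 ]]
[ 0.39 -0.07  0.37] [-1.012 -0.292  2.386  1.344  1.717 -0.552] err 0.000 maxjump 0.05
[ 0.39  -0.07   0.152] [-1.012  0.369  2.378  1.302  1.551 -1.186] err 0.000 maxjump 0.06
[ 0.45  -0.07   0.152] [-0.871  0.416  2.284  1.429  1.505 -1.128] err 0.000 maxjump 0.01
[ 0.515 -0.07   0.152] [-0.751  0.473  2.17   1.53   1.456 -1.066] err 0.000 maxjump 0.01
[ 17  18  11  13 105] [21.943 24.81 ] [ 0.537 -0.083  0.146]
row [ 0.034 -1.035  0.1  ] 0.0 rows needed 3.3280162660027686 0.0
```

```bash
python3 -m jog '[[0,-0.25,0.02,0],[0.01,-0.5,0.05,0],[0.02,-0.75,0.08,0],[0.03,-1,0.1,0],[0.03,-1,0.1,0]]' 1 |grep -E 'tcp|force'; python3 -m jog '[[-0.25,0,0.03,0],[-0.5,0,0.06,0],[-0.75,0,0.09,0],[-0.9,0,0.11,0],[-0.9,0,0.11,0]]' |grep -E 'tcp|force'; python3 -m jog '[[-0.08,0,0.01,0],[-0.18,0,0.02,0],[-0.18,0,0.02,0]]' |grep -E 'tcp|force'; python3 go.py .44 -.07 .152 0
```

```text
tcp_pos: [0.3929, -0.0717, 0.367]
contact_force: [-0.1, 0.0, -0.5]
grip_force: 0.0
tcp_pos: [0.3946, -0.074, 0.186]
contact_force: [0.3, 0.6, 0.2]
grip_force: 0.0
tcp_pos: [0.395, -0.075, 0.1523]
contact_force: [0.5, -0.5, -0.3]
grip_force: 0.0
row [0.02  0.144 0.174] 0.0 rows needed 0.7248792471811388 0.0
```

```bash
python3 -m jog '[[0.006,0.06,0.057,0],[0.012,0.12,0.115,0],[0.021,0.179,0.173,0],[0.021,0.179,0.173,0]]' |grep -E 'tcp|force'; python3 -m jog '[[0.006,0.05,0.048,0],[0.012,0.1,0.096,0],[0.017,0.143,0.138,0],[0.017,0.143,0.138,0]]' |grep -E 'tcp|force';  python3 - <<'E'
from h import *
t=r.grab_frame("top");g=cv2.cvtColor(t["frame"],cv2.COLOR_RGB2GRAY)
cv2.imwrite("pics/l1.png",t["frame"][:,:,::-1])
for v in range(165,215,3):print(v,g[v,290:322:2])
E
```

```text
tcp_pos: [0.4456, -0.0748, 0.1531]
contact_force: [-0.5, 0.5, -0.0]
grip_force: 0.0
tcp_pos: [0.4854, -0.0745, 0.1519]
contact_force: [-0.2, -0.8, 0.7]
grip_force: 0.0
165 [184 184 186 184 184 184 186 183 186 184 181 183 185 183 183 190]
168 [183 184 186 184 184 184 184 183 183 184 183 184 183 185 184 191]
171 [184 184 182 184 184 184 184 184 183 184 184 184 184 183 184 192]
174 [183 183 184 184 184 184 184 186 190 160 189 185 185 185 185 191]
177 [184 183 183 185 184 184 190 126 133 135 128 113 186 183 184 191]
180 [185 191 153 146 151 152 109   0   4   7   0  95 190 183 184 190]
183 [187 128 102 108 107 112  19  11  13  24  11   0 195 184 184 189]
186 [189 109 106  88  88  75  14   9  13  16   8  16 195 185 184 192]
189 [187 110 108  88  68  87  74  22  20   7  55  97 190 184 186 197]
192 [189  72 112 100  14   3 145 150  20  27  65  85 119 167 123 135]
195 [189  75  91  97  58  48   0  61 186  63  23  48 131 124 129 146]
198 [184  72 107  97  31  33  39  17   0 147 146  25  33  77  19  12]
201 [190  74 119 120  93  93  96  92  95  13  68  19  15  29  31  33]
204 [189  71 119 116 116 105  91  94  91  94 101   5  31  30  43 215]
207 [189  71 112 113 117 114 118  95  93  93  96  35  36  34  35 198]
210 [184 190 195 196 195 197 166 167 171 109 120  82  23  24  14 137]
213 [184 184 184 183 184 184 175 186  84  82 129 101  26  30  28 103]
```

```bash
python3 -m jog '[[0.005,0.04,0.038,0],[0.01,0.075,0.072,0],[0.011,0.09,0.087,0],[0.011,0.09,0.087,0]]' |grep -E 'tcp|force'; cat > ball.py <<'E'
from h import *
t=r.grab_frame("top");g=cv2.cvtColor(t["frame"],cv2.COLOR_RGB2GRAY)[160:192,298:318]
m=(g<40).astype(np.uint8);n,l,s_,c=cv2.connectedComponentsWithStats(m)
for i in range(1,n):
    if s_[i,4]>15:print(s_[i],c[i],at(t,(c[i][0]+298)/.64,(c[i][1]+160)/.64,.146))
E
python3 ball.py
```

```text
tcp_pos: [0.5094, -0.0739, 0.1519]
contact_force: [-1.7, 0.1, 0.2]
grip_force: 1.4
[  0  10  20  22 175] [ 9.47428571 20.57142857] [ 0.5819 -0.0835  0.146 ]
```

```bash
python3 -m jog '[[0.004,0.036,0.035,0],[0.008,0.064,0.062,0],[0.008,0.064,0.062,0]]' |grep -E 'tcp|force';python3 ball.py; python3 -m jog '[[0.001,0.014,0.014,0],[0.002,0.018,0.017,0],[0.002,0.018,0.017,0]]' |grep -E 'tcp|force';python3 ball.py
```

```text
tcp_pos: [0.5184, -0.0645, 0.1485]
contact_force: [-27.2, 11.7, 2.0]
grip_force: 13.5
[  0  10  20  22 215] [ 9.75813953 20.8744186 ] [ 0.5812 -0.0841  0.146 ]
tcp_pos: [0.521, -0.0622, 0.1476]
contact_force: [-33.8, 12.8, 2.9]
grip_force: 17.0
[  0  10  20  22 233] [ 9.91845494 20.86695279] [ 0.5812 -0.0845  0.146 ]
```

```bash
python3 -m jog '[[-0.006,-0.06,-0.057,0],[-0.02,-0.2,-0.18,0],[-0.05,-0.45,-0.35,0],[-0.05,-0.65,-0.45,0],[-0.05,-0.65,-0.45,0]]' |grep -E 'tcp|force';sed -i 's/\[160:192,298:318\]/[150:215,285:320]/;s/+298/+285/;s/+160/+150/' ball.py; python3 ball.py; python3 st.py|head -1; python3 - <<'E'
from h import *
t=r.grab_frame("top");a=cv2.cvtColor(cv2.resize(t["frame"],(800,600),interpolation=cv2.INTER_CUBIC),cv2.COLOR_RGB2GRAY);b=cv2.cvtColor(cv2.imread("pics/top0.png"),cv2.COLOR_BGR2GRAY)
for n,(x,y) in dict(jar=(645,290),slim=(352,268),beaker=(260,268)).items():
    T=b[y-20:y+20,x-20:x+20];m=cv2.minMaxLoc(cv2.matchTemplate(a[y-45:y+45,x-45:x+45],T,cv2.TM_CCOEFF_NORMED));print(n,m[1],np.array(m[3])-25)
# bottle cap blob near collar
g=t["frame"][165:215,325:375].astype(int);m=(g.min(2)>130).astype(np.uint8);n,l,s_,c=cv2.connectedComponentsWithStats(m)
for i in range(1,n):
    if s_[i,4]>40:print("white",s_[i],c[i],at(t,(c[i][0]+325.)/.64,(c[i][1]+165)/.64,.22))
E
```

```text
tcp_pos: [0.3745, -0.0476, 0.1533]
contact_force: [0.6, -1.6, 0.3]
grip_force: 0.0
[17 20 11 11 87] [21.71264368 24.74712644] [ 0.5955 -0.0816  0.146 ]
35.4 tcp [ 0.376 -0.049  0.154] q [-1.015  0.338  2.434  1.303  1.546 -1.208] F [ 0.34  -0.841  1.181] gap 0.08542506472802326 0.0
jar 0.9438981413841248 [4 0]
slim 0.9997530579566956 [0 0]
beaker 0.9991664886474609 [0 0]
white [  6  13  36  36 132] [19.21969697 35.88636364] [ 0.5271 -0.1508  0.22  ]
white [ 32  12  17  18 248] [40.0483871  20.57258065] [ 0.561  -0.1959  0.22  ]
```

```bash
python3 - <<'E'
from h import *
t=r.grab_frame("side");a=cv2.cvtColor(cv2.resize(t["frame"],(800,600),interpolation=cv2.INTER_CUBIC),cv2.COLOR_RGB2GRAY);b=cv2.cvtColor(cv2.imread("pics/side0.png"),cv2.COLOR_BGR2GRAY)
for n,(x,y) in dict(jarcap=(488,190),jarbody=(487,212)).items():
    T=b[y-12:y+12,x-22:x+22];m=cv2.minMaxLoc(cv2.matchTemplate(a[y-32:y+32,x-42:x+42],T,cv2.TM_CCOEFF_NORMED));print(n,m[1],np.array(m[3])-20)
print(r.job_done())
E
```

```text
jarcap 0.978264570236206 [ 2 -1]
jarbody 0.9381899833679199 [ 1 -1]
the job is handed in; nothing more can be done
None
```

The job is handed in: I inverted the bottle for about a second, set it upright in the collar and let go, then pushed the lever fully over. The camera showed the jar shifted about 6 mm (30 mm allowed) and no movement of the slim bottle or beaker; no verdict was returned.

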